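# Set up a humid box with two culture slides on support bars

## Task

Get the black humid box ready for an overnight incubation: lay the two long steel bars flat on its damp pad, lengthwise, about 50 mm apart and one either side of the middle, then set the eight-well slide and the channel slide side by side across both bars so that they rest clear of the pad and do not touch each other, and last put the black cover squarely over the wells of the eight-well slide. Keep the eight-well slide level while you carry it, and leave the short bar, the reagent bottle, the forceps and the little dish where they are.

Things in the scene. Friction and masses are not known exactly. Their poses are not given: they have to be found in the camera images.
- humid_box: Black open-topped plastic box, 210 (its x, the length) x 150 (its y) x 38 mm high, walls and floor 4 mm thick, so inside 202 x 142 mm; a slate-grey damp pad, flat, covers the floor. It does not move. Origin: centre of its underside; the inner floor is 4 mm above it; z up.
- bar_a: One of the two long support bars: square steel bar 140 x 10 x 10 mm, about 0.1 kg, lying flat on the bench. Origin: centre of its underside; x along its length, z up. Alike with bar_b: either may go on either side.
- bar_b: The other long support bar: square steel bar 140 x 10 x 10 mm, about 0.1 kg, lying flat on the bench. Origin: centre of its underside; x along its length, z up.
- well_slide: Eight-well chamber slide: glassy base 75 x 25 x 2 mm carrying a frosted open block of 2 x 4 wells, 52 x 22 mm and 12 mm tall, in its middle; 14 mm high in all, about 40 g. Grip it across the 22 mm of the block, above the base. Origin: centre of its underside; x along its length, z up.
- channel_slide: Channel slide: closed glassy slab 75 x 25 x 8 mm with two round white capped ports (13 mm across, 6 mm tall) on top, 26 mm either side of its middle; 14 mm high in all, about 35 g. Grip it across its 25 mm width, in the middle. Origin: centre of its underside; x along its length, z up.
- cover: Loose flat cover for the well slide: black plate 62 x 34 x 4 mm with a finger ridge 36 x 9 mm along the middle of its top, 16 mm high in all, 20 g. It has no skirt: it just lies on the rims of the wells (14 mm above the underside of the well slide), long side along the slide. Origin: centre of its underside; x along its length and the ridge, z up.
- short_bar: A shorter steel bar that belongs to another box, 70 x 10 x 10 mm; stays where it is. Origin: centre of its underside; x along its length.
- reagent_bottle: Small upright white bottle with a green cap, 34 mm across, 60 mm tall; stays where it is. Origin: centre of its underside.
- forceps: Steel forceps lying on the bench, about 125 mm long, 12 mm wide, 7 mm high; stay where they are. Origin: under their middle, x along their length.
- culture_dish: Little clear round lidded dish, 38 mm across, 13 mm tall; stays where it is. Origin: centre of its underside.
Not all that is in view belongs to the job. Leave any yellow look-alike of the bar_b alone.

How it is judged:
On the way, in this order (a step that is already met when the one before it is completed fails the run):
1. the two long bars lie on the pad, lengthwise, one either side of the middle (((x of bar_a in the frame of humid_box between -0.032 and 0.032 m and y of bar_a in the frame of humid_box between 0.013 and 0.035 m and z of bar_a in the frame of humid_box between 0.001 and 0.0075 m and angle between the x axis of each of bar_a, bar_b and the x axis of humid_box, either way round below 0.2 rad and x of bar_b in the frame of humid_box between -0.032 and 0.032 m and y of bar_b in the frame of humid_box between -0.035 and -0.013 m and z of bar_b in the frame of humid_box between 0.001 and 0.0075 m) or (x of bar_a in the frame of humid_box between -0.032 and 0.032 m and y of bar_a in the frame of humid_box between -0.035 and -0.013 m and z of bar_a in the frame of humid_box between 0.001 and 0.0075 m and angle between the x axis of each of bar_a, bar_b and the x axis of humid_box, either way round below 0.2 rad and x of bar_b in the frame of humid_box between -0.032 and 0.032 m and y of bar_b in the frame of humid_box between 0.013 and 0.035 m and z of bar_b in the frame of humid_box between 0.001 and 0.0075 m))), for 0.2 s.
2. both slides lie across both bars, side by side (x of well_slide in the frame of humid_box between -0.085 and 0.085 m and y of well_slide in the frame of humid_box between -0.014 and 0.014 m and z of well_slide in the frame of humid_box between 0.0115 and 0.0175 m and angle between the x axis of each of well_slide, channel_slide and the y axis of humid_box, either way round below 0.25 rad and angle between each of well_slide, channel_slide's own z axis and vertical below 0.06 rad and x of channel_slide in the frame of humid_box between -0.085 and 0.085 m and y of channel_slide in the frame of humid_box between -0.014 and 0.014 m and z of channel_slide in the frame of humid_box between 0.0115 and 0.0175 m and horizontal distance between well_slide and channel_slide above 0.031 m), for 0.2 s.
3. the cover lies over the wells of the eight-well slide (x of cover in the frame of well_slide between -0.008 and 0.008 m and y of cover in the frame of well_slide between -0.008 and 0.008 m and z of cover in the frame of well_slide between 0.0115 and 0.017 m and angle between the x axis of cover and the x axis of well_slide, either way round below 0.2 rad and angle between cover's own z axis and vertical below 0.06 rad), for 0.2 s.
At the end, for the whole second after the job is handed in: Bars on the pad, within 32 mm of mid-length, 13-35 mm either side of the centre line, within 0.2 rad; slides level on both bars, within 85 mm along and 14 mm across of the middle, 0.25 rad square, 31 mm or more apart; cover level on the well slide within 8 mm, 0.2 rad; all at rest (all of step 2 and all of step 3 and ((x of bar_a in the frame of humid_box between -0.032 and 0.032 m and y of bar_a in the frame of humid_box between 0.013 and 0.035 m and z of bar_a in the frame of humid_box between 0.001 and 0.0075 m and angle between the x axis of each of bar_a, bar_b and the x axis of humid_box, either way round below 0.2 rad and x of bar_b in the frame of humid_box between -0.032 and 0.032 m and y of bar_b in the frame of humid_box between -0.035 and -0.013 m and z of bar_b in the frame of humid_box between 0.001 and 0.0075 m) or (x of bar_a in the frame of humid_box between -0.032 and 0.032 m and y of bar_a in the frame of humid_box between -0.035 and -0.013 m and z of bar_a in the frame of humid_box between 0.001 and 0.0075 m and angle between the x axis of each of bar_a, bar_b and the x axis of humid_box, either way round below 0.2 rad and x of bar_b in the frame of humid_box between -0.032 and 0.032 m and y of bar_b in the frame of humid_box between 0.013 and 0.035 m and z of bar_b in the frame of humid_box between 0.001 and 0.0075 m)) and linear speed of each of bar_a, bar_b, well_slide, channel_slide, cover below 0.02 m/s); the robot touches nothing.
It fails at once if the eight-well slide is tilted by more than about 25 degrees (angle between well_slide's own z axis and vertical above 0.44 rad).
It fails at once if the short bar is pushed away by more than 20 mm (distance of short_bar from where it was at the start of the episode above 0.02 m).
It fails at once if the reagent bottle is pushed away by more than 20 mm (distance of reagent_bottle from where it was at the start of the episode above 0.02 m).
It fails at once if the forceps is pushed away by more than 20 mm (distance of forceps from where it was at the start of the episode above 0.02 m).
It fails at once if the culture dish is pushed away by more than 20 mm (distance of culture_dish from where it was at the start of the episode above 0.02 m).
It also fails if it takes over 128 s, if anything falls off the work surface, if the arm or the gripper's body presses on something with over 40 N, if the wrist force passes 120 N, or if a joint passes its speed limit or range.

## Robot

A 7-joint arm with a two-finger parallel gripper is mounted at the origin on the work surface. World frame = base frame: x ahead of the robot, y to its left, z up, the work surface at z = 0. Lengths are in m, angles in rad, forces in N, time in s.
With the tool pointing down it reaches from about 0.425 to 0.925 m from the base axis. Payload 6.8 kg.
Tool frame: the origin (TCP) lies at the very end of the fingers, on their centre line; the grasp point (between the pads) lies 19 mm behind it; z points along the fingers, y is the line along which they close (so a half turn about z gives the same grasp; the last joint's range is limited). The gripper opens to 85 mm and grips with 20 to 120 N. Pads are 22 mm wide; open, the fingers measure 114 mm over their backs; the gripper's body (76 mm by 85 mm) begins 54 mm behind the grasp point. The pads swing forward as they close: fully open they stand 13 mm farther back than shut.
Start: joints at [1.115, 0.477, 0.022, 1.555, -0.011, 1.109, -0.083], TCP at [0.23, -0.635, 0.231] pointing down, gripper open.
Joint ranges: [-2.96, 2.96], [-0.34, 2.1], [-1.41, 1.46], [0.24, 2.44], [-1.37, 4.51], [0.17, 1.92], [-2.96, 2.96]. Speed limits (rad/s): [2.39, 2.39, 3.14, 3.14, 3.14, 3.14, 3.14].

## Interface

Orientations are given as a rotation vector (axis times angle).
In Python, from bench import r gives the robot as it stands.
- The arm moves only by the shell command python3 -m jog 'ROWS' [FORCE]. ROWS is JSON, a list of rows, each an object of numbers: "fingers": the finger opening in m, from 0 to 0.0854; "x", "y", "z": the shift along the tool's x, y, z in m; "rx", "ry", "rz": the turn, a rotation vector about the tool's x, y, z in degrees. In form: [{"fingers": .., "x": .., "y": .., "z": .., "rx": .., "ry": .., "rz": ..}, ...]. A call has 1 to 8 rows; each row shifts and turns the commanded pose from where the row before left it, along the tool's axes as they then stand; what a row does not reach is not made up. A row lasts 1/8 s, in which the tool goes at most 62.5 mm and 10.7 degrees, less where a joint would pass 70% of its speed; a pose out of reach is approached as far as the arm can. A call is refused whole if a number of a shift passes 0.0625 or a number of a turn 10.7, either way. A call with a gripper value outside its range is refused whole. The fingers move at their own pace and stop on an object; FORCE is the grip in N (left out, the last holds). Time passes only in rows, so rows that do not move let the fingers close. It gives the time, the measured TCP pose, the force, the opening and the grip force at its end, in the units of the state.
- r.get_obs(): the state, without advancing time (a new reading comes with each control period).
- r.grab_frame(name): name is "scene" or "side" or "wrist"; returns (picture, depth): 384x512x3 uint8, red, green, blue; 384x512 float32, m along the optical axis (not along the pixel's ray), 0 where there is no reading.
- r.get_calibration(name): a dict with "mtx" (3x3 intrinsics, pixels), "extrinsics" (4x4, takes a point from camera to world coordinates). Camera axes: x right, y down, z forward; pixel columns grow to the right and rows downward; lengths in m; the calibration is good to about 2 mm. A picture is of the moment at which its call begins: read the wrist's pose just before it. get_calibration takes no time and is no camera call; for the wrist camera it gives the pose at the moment of the call.
- r.hand_in(): hands the job in; it is judged then, once.
Trained networks look in the newest picture that a camera, given by its name, has taken for a name from the list of things; names that differ only in an ending like _2 or _b are one class to them, and where a whole thing is asked for, a point or a joint stands for the part that bears it (a point fixed in the world has none). Each returns a list of dicts, best first, with "score" (0 to 1); they miss things now and then, are a little off and sometimes report something else, mostly with a low value. They report only what shows in the picture. A call takes as long as a camera call. They do not tell look-alikes from the thing itself.
- r.search_frame(target, camera): "xyz" ([x, y, z] in m, in world coordinates, good to about 4 mm: the middle of the surface that is visible of it).
- r.landmark_of(target, camera): "xyz" ([x, y, z] in m, in world coordinates, good to about 4 mm: a listed point, or the origin of a listed thing).
The state is a dict: "clock": time; "joints": joint angles; "qvel": joint speeds; "tau": joint torques, N m; "tcp_pos": TCP position; "orientation": TCP orientation; "contact_force": force on the tool from outside, world axes, zero at the start; "moment": the same for the moment, N m; "grip_width": finger opening in m; "gripper_force": force on a finger pad.
Only numpy, scipy, OpenCV 4.12 (cv2) and the standard library are available. Lean on these libraries where they do the work, as an engineer would, in place of code of your own. Each camera call takes 0.05 s, during which the arm holds its last target. There are 200 camera calls.

## Working session

There is one attempt and no reset: what is moved stays moved. The work goes in short steps, Python scripts to look and compute and a shell command to move; the robot and the scene stay as the last step left them, time stands still between calls to the robot, and variables do not carry over. Pictures are saved under pics/ and viewed, at most 14 in all, crops included, and the job is handed in when it is done.

```bash
mkdir -p pics; ls
python3 - <<'E'
from bench import r
import cv2,numpy as np
for c in ["scene","side"]:
    p,d=r.grab_frame(c); cv2.imwrite(f"pics/{c}0.png",p[:,:,::-1])
    k=r.get_calibration(c); print(c,k["mtx"].tolist(),k["extrinsics"].round(4).tolist() if hasattr(k["extrinsics"],'round') else k["extrinsics"])
    for n in ["humid_box","bar_a","well_slide","channel_slide","cover","short_bar","reagent_bottle","forceps","culture_dish"]:
        print(n,[(np.round(q["xyz"],3).tolist(),round(q["score"],2)) for q in r.landmark_of(n,c)][:4])
print(r.get_obs())
E
```

```text
pics
scene [[367.92682396350375, 0.0, 258.9553264060403], [0.0, 367.92682396350375, 187.63416530243018], [0.0, 0.0, 1.0]] [[0.4528, 0.6746, -0.583, 1.0735], [0.8914, -0.3298, 0.3108, -0.343], [0.0174, -0.6604, -0.7507, 0.8427], [0.0, 0.0, 0.0, 1.0]]
humid_box [([0.521, 0.02, 0.001], 0.93)]
bar_a [([0.475, 0.238, 0.003], 0.74), ([0.238, 0.351, 0.001], 0.53), ([0.456, 0.397, -0.002], 0.44)]
well_slide [([0.478, -0.244, -0.003], 0.6)]
channel_slide [([0.503, 0.329, 0.003], 0.43)]
cover [([0.496, -0.33, -0.002], 0.78), ([0.507, 0.329, 0.0], 0.68)]
short_bar [([0.502, -0.402, -0.001], 0.53)]
reagent_bottle [([0.66, 0.289, -0.001], 0.51)]
forceps [([0.665, -0.299, 0.002], 0.68)]
culture_dish [([0.373, -0.269, -0.004], 0.57)]
side [[353.5793965730312, 0.0, 258.51628013350347], [0.0, 353.5793965730312, 189.7997686462645], [0.0, 0.0, 1.0]] [[0.9783, -0.1499, 0.1433, 0.3335], [-0.2068, -0.6533, 0.7283, -0.6459], [-0.0155, -0.7421, -0.6701, 0.6244], [0.0, 0.0, 0.0, 1.0]]
humid_box [([0.528, 0.016, 0.005], 0.59)]
bar_a [([0.458, 0.395, 0.002], 0.7), ([0.474, 0.241, 0.001], 0.68), ([0.236, 0.359,
[... 414 characters left out ...]
y([ 1.11492324,  0.47700498,  0.02240413,  1.55539821, -0.01148916,
        1.10933213, -0.08313765]), 'qvel': array([ 1.42076588e-03, -1.52199023e-03,  1.69134776e-04,  1.72110170e-03,
        1.34651367e-03, -2.13904528e-03, -2.31918011e-07]), 'tau': array([-1.14508617e-03, -5.96340144e+01,  1.60610184e+00, -2.81556129e+01,
        1.25549061e-02,  1.61510150e-03, -7.07660320e-06]), 'tcp_pos': array([ 0.23004599, -0.63459702,  0.23130541]), 'orientation': array([-3.09421865e+00, -5.43440402e-01,  2.89313289e-06]), 'contact_force': array([-0.72669514, -0.75016115,  0.03605814]), 'moment': array([-0.01432556, -0.07258752,  0.00785547]), 'gripper_force': 0.0, 'grip_width': 0.0852356776555799}
```

View images.

View pics/scene0.png

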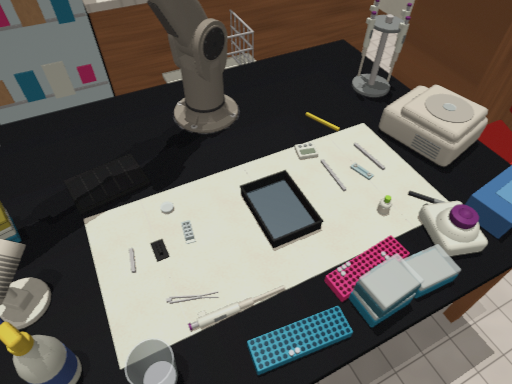

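View pics/side0.png

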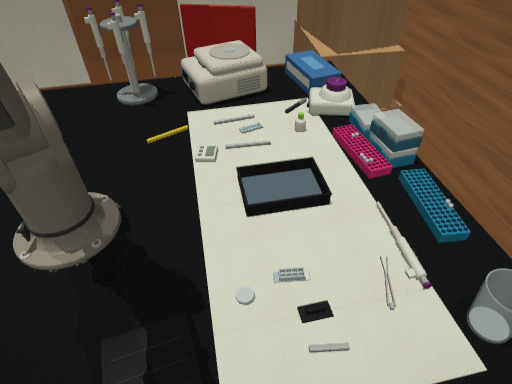

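```bash
cat > h.py <<'E'
from bench import r
import cv2,numpy as np
from scipy.spatial.transform import Rotation as R
def ortho(p,c,z,x0,x1,y0,y1,s=3000):
    """top view: rows go down with -x, columns right with -y; s px/m"""
    k=r.get_calibration(c); K=np.array(k["mtx"]); W=np.linalg.inv(np.array(k["extrinsics"]))
    A=np.array([[0,-1/s,x1],[-1/s,0,y1],[0,0,z],[0,0,1]])
    H=K@W[:3]@A
    return cv2.warpPerspective(p,H,(int((y1-y0)*s),int((x1-x0)*s)),flags=cv2.INTER_LINEAR|cv2.WARP_INVERSE_MAP)
def go(x,y,z,yaw,o=None):
    """yaw (deg) = azimuth of tool y (closing line), mod 180; prints turn rz first, then shifts in turned axes"""
    o=o or r.get_obs(); Q=R.from_rotvec(o["orientation"]).as_matrix()
    ty=np.degrees(np.arctan2(Q[1,1],Q[0,1])); d=(yaw-ty+90)%180-90
    az=np.degrees(np.arctan2(o["tcp_pos"][1],o["tcp_pos"][0])); az2=np.degrees(np.arctan2(y,x))
    print("tilt %.1f closing az %.1f, turn world %.1f -> rz %.1f (rel radial now %.0f, then %.0f)"%(np.degrees(np.arccos(-Q[2,2])),ty,d,-d,ty-az,ty+d-az2))
    Q2=Q@R.from_euler('z',-d,degrees=True).as_matrix()
    print("tcp",o["tcp_pos"].round(4),"shift after turn:",(Q2.T@(np.array([x,y,z])-o["tcp_pos"])*1000).round(1),"mm; t",round(o["clock"],2),"w",round(o["grip_width"],4))
E
python3 - <<'E'
from h import *
s=3000
Rg={"barA":(.475,.24,.01),"barB":(.457,.396,.01),"well":(.475,-.246,.008),"chan":(.504,.331,.008),"cover":(.497,-.33,.004),"box":(.524,.018,.038)}
T=[]
for c in ["scene","side"]:
    p,d=r.grab_frame(c); row=[]
    for n,(x,y,z) in Rg.items():
        h=.09 if n!="box" else .14
        if n in("well","cover","chan"):h=.05
        im=ortho(p,c,z,x-h,x+h,y-h,y+h)
        g=im.astype(int); bg=np.median(im[:,:].reshape(-1,3),0) if n!="box" else np.array([230,228,210])
        m=(np.abs(g-bg).sum(2)>45) if n!="box" else (g.sum(2)<150)
        cs,_=cv2.findContours(cv2.morphologyEx(m.astype(np.uint8),cv2.MORPH_CLOSE,np.ones((9,9))),cv2.RETR_EXTERNAL,cv2.CHAIN_APPROX_NONE)
        q=max(cs,key=cv2.contourArea) if n!="barA" else max(cs,key=lambda q:cv2.contourArea(q)*(abs(q.mean((0,1))-h*s).sum()<90))
        rc=cv2.minAreaRect(q); b=cv2.boxPoints(rc)
        wc=np.array([x+h-rc[0][1]/s,y+h-rc[0][0]/s])
        e=b[1]-b[0]; f=b[2]-b[1]; L=e if np.hypot(*e)>np.hypot(*f) else f
        print(c,n,wc.round(4),"size",(np.array(rc[1])/s*1000).round(1),"long az %.1f"%(np.degrees(np.arctan2(-L[0],-L[1]))%180))
        cv2.drawContours(im,[b.astype(int)],0,(255,0,0),2)
        row.append(cv2.resize(im,(260,260)))
    T.append(np.vstack([np.hstack(row[:3]),np.hstack(row[3:])]))
cv2.imwrite("pics/o_scene.png",T[0][:,:,::-1]);cv2.imwrite("pics/o_side.png",T[1][:,:,::-1])
E
```

```text
scene barA [0.4791 0.2335] size [ 21.3 148.6] long az 176.8
scene barB [0.4598 0.3885] size [148.4  25. ] long az 4.7
scene well [ 0.4776 -0.2435] size [28.  66.4] long az 172.2
scene chan [0.506  0.3244] size [81.  36.7] long az 13.6
scene cover [ 0.5002 -0.3295] size [69.2 39. ] long az 0.8
scene box [0.5334 0.011 ] size [161.  227.4] long az 179.3
side barA [0.4752 0.2304] size [ 30.9 142.5] long az 176.8
side barB [0.4577 0.3833] size [145.2  34.7] long az 7.6
side well [ 0.4758 -0.2446] size [34.6 76.4] long az 172.1
side chan [0.5019 0.3233] size [82.5 44.4] long az 16.4
side cover [ 0.4991 -0.3302] size [65.9 38.8] long az 0.6
side box [ 5.222e-01 -5.000e-04] size [182.7 214.6] long az 179.2
```

View pics/o_side.png

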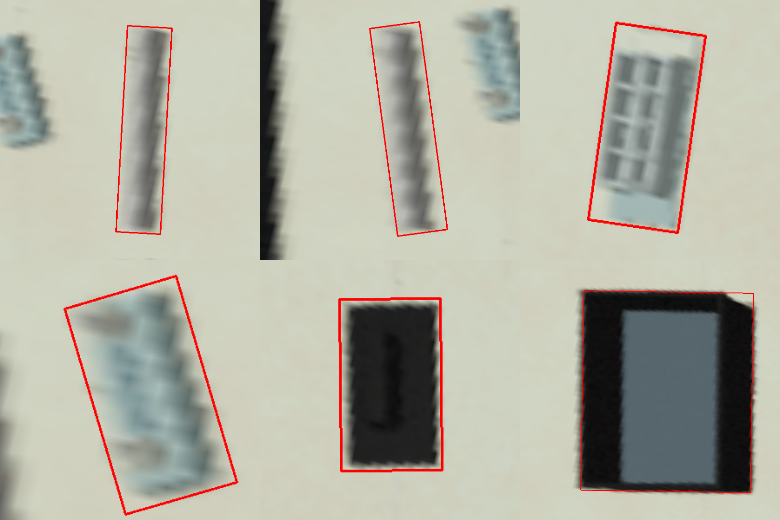

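Candidates in the scene picture: steel bars at (333,174) and (369,156) are the long ones. Rejected look-alikes are the short bar at (132,260) and the yellow stick at (322,121). The well slide is at (188,232), channel slide (361,171) and cover (160,250), against the timer at (306,151). The crops confirm two 140 mm grey bars and a box whose length runs along world x.

Run:
```python
from h import *
go(.56,-.1,.2,86.8); go(.4745,.239,.15,86.8)
```

```text
tilt 0.0 closing az -70.1, turn world -23.1 -> rz 23.1 (rel radial now -0, then -83)
tcp [ 0.2301 -0.6346  0.2313] shift after turn: [ 299.5 -552.2   31.3] mm; t 1.1 w 0.0854
tilt 0.0 closing az -70.1, turn world -23.1 -> rz 23.1 (rel radial now -0, then -120)
tcp [ 0.2301 -0.6346  0.2313] shift after turn: [ 195.2 -885.9   81.3] mm; t 1.1 w 0.0854
```

```bash
python3 -m jog '[{"rz":10.5,"z":0.015},{"rz":10.5,"z":0.015},{"rz":2.1},{"x":0.029,"y":-0.052},{"x":0.029,"y":-0.052},{"x":0.029,"y":-0.052},{"x":0.029,"y":-0.052},{"x":0.029,"y":-0.052}]'
python3 -m jog '[{"x":0.029,"y":-0.052},{"x":0.029,"y":-0.052},{"x":0.029,"y":-0.052},{"x":0.029,"y":-0.052},{"x":0.029,"y":-0.052},{"x":0.0,"y":-0.06},{"x":-0.01,"y":-0.06},{"x":-0.02,"y":-0.055}]'
python3 - <<'E'
from h import *
go(.4745,.239,.15,86.8)
E
```

```text
tilt 0.0 closing az -70.1, turn world -23.1 -> rz 23.1 (rel radial now -0, then -120)
tcp [ 0.2301 -0.6346  0.2313] shift after turn: [ 195.2 -885.9   81.3] mm; t 1.1 w 0.0854validation failed for argument at $[0]...
validation failed for argument at $[0]...
```

```bash
python3 -m jog '[{"fingers":0.085,"x":0,"y":0,"z":0.015,"rx":0,"ry":0,"rz":10.5}]'
```

```text
clock: 1.23
tcp_pos: [0.2303, -0.6355, 0.2175]
orientation: [3.129, 0.251, 0.002]
contact_force: [0.3, 0.2, 0.9]
grip_width: 0.0851
gripper_force: 0.0
```

```bash
python3 -m jog '[{"fingers":0.085,"z":0.015,"rz":10.5}]'
```

```text
validation failed for argument at $[0]...
```

```bash
python3 -m jog '[{"fingers":0.085,"x":0,"y":0,"z":0.015,"rx":0,"ry":0,"rz":10.5},{"fingers":0.085,"x":0,"y":0,"z":0,"rx":0,"ry":0,"rz":2.1},{"fingers":0.085,"x":0.029,"y":-0.052,"z":0,"rx":0,"ry":0,"rz":0},{"fingers":0.085,"x":0.029,"y":-0.052,"z":0,"rx":0,"ry":0,"rz":0},{"fingers":0.085,"x":0.029,"y":-0.052,"z":0,"rx":0,"ry":0,"rz":0},{"fingers":0.085,"x":0.029,"y":-0.052,"z":0,"rx":0,"ry":0,"rz":0},{"fingers":0.085,"x":0.029,"y":-0.052,"z":0,"rx":0,"ry":0,"rz":0},{"fingers":0.085,"x":0.029,"y":-0.052,"z":0,"rx":0,"ry":0,"rz":0}]'
python3 -m jog '[{"fingers":0.085,"x":0.029,"y":-0.052,"z":0,"rx":0,"ry":0,"rz":0},{"fingers":0.085,"x":0.029,"y":-0.052,"z":0,"rx":0,"ry":0,"rz":0},{"fingers":0.085,"x":0.029,"y":-0.052,"z":0,"rx":0,"ry":0,"rz":0},{"fingers":0.085,"x":0.029,"y":-0.052,"z":0,"rx":0,"ry":0,"rz":0},{"fingers":0.085,"x":0,"y":-0.06,"z":0,"rx":0,"ry":0,"rz":0},{"fingers":0.085,"x":-0.01,"y":-0.06,"z":0,"rx":0,"ry":0,"rz":0},{"fingers":0.085,"x":-0.02,"y":-0.055,"z":0,"rx":0,"ry":0,"rz":0},{"fingers":0.085,"x":-0.03,"y":-0.05,"z":0,"rx":0,"ry":0,"rz":0}]'
python3 - <<'E'
from h import *
go(.4745,.239,.15,86.8)
E
```

```text
clock: 2.22
tcp_pos: [0.4224, -0.3314, 0.2025]
orientation: [3.139, -0.082, 0.003]
contact_force: [0.8, -0.0, 1.0]
grip_width: 0.0849
gripper_force: 0.0
clock: 3.22
tcp_pos: [0.5013, 0.0989, 0.2024]
orientation: [-3.14, 0.081, -0.004]
contact_force: [1.7, 0.2, -0.6]
grip_width: 0.0849
gripper_force: 0.0
tilt 0.1 closing az -93.0, turn world -0.2 -> rz 0.2 (rel radial now -104, then -120)
tcp [0.5013 0.0989 0.2024] shift after turn: [ -34.7 -138.3   52.4] mm; t 3.23 w 0.0849
```

```bash
python3 -m jog '[{"fingers":0.05,"x":-0.011,"y":-0.046,"z":0.017,"rx":0,"ry":0,"rz":0},{"fingers":0.05,"x":-0.012,"y":-0.046,"z":0.017,"rx":0,"ry":0,"rz":0},{"fingers":0.05,"x":-0.011,"y":-0.045,"z":0.018,"rx":0,"ry":0,"rz":0},{"fingers":0.05,"x":0,"y":0,"z":0,"rx":0,"ry":0,"rz":0},{"fingers":0.05,"x":0,"y":0,"z":0,"rx":0,"ry":0,"rz":0}]'
cat >> h.py <<'E'
def look(x,y,z,h=.08,f=None,thr=45,near=.03):
    """wrist ortho crop about x,y at height z: min-area rect of the blob there"""
    k=r.get_calibration("wrist"); p,d=r.grab_frame("wrist"); s=3000
    im=ortho(p,"wrist",z,x-h,x+h,y-h,y+h); ok=ortho(np.full(p.shape,255,np.uint8),"wrist",z,x-h,x+h,y-h,y+h)[:,:,0]>0
    bg=np.median(im[ok],0); m=((np.abs(im.astype(int)-bg).sum(2)>thr)&ok).astype(np.uint8)
    cs,_=cv2.findContours(cv2.morphologyEx(m,cv2.MORPH_CLOSE,np.ones((7,7))),cv2.RETR_EXTERNAL,cv2.CHAIN_APPROX_NONE)
    for q in sorted(cs,key=cv2.contourArea)[-4:]:
        rc=cv2.minAreaRect(q);b=cv2.boxPoints(rc);e=b[1]-b[0];g=b[2]-b[1];L=e if np.hypot(*e)>np.hypot(*g) else g
        print("blob",np.round([x+h-rc[0][1]/s,y+h-rc[0][0]/s],4),(np.array(rc[1])/s*1000).round(1),"long az %.1f"%(np.degrees(np.arctan2(-L[0],-L[1]))%180))
        cv2.drawContours(im,[b.astype(int)],0,(255,0,0),1)
    if f: cv2.imwrite(f"pics/{f}.png",np.hstack([cv2.resize(p,(512,384)),cv2.resize(im,(288,384))])[:,:,::-1])
E
python3 - <<'E'
from h import *
go(.4745,.239,.05,86.8); look(.4745,.239,.01,f="w1")
E
```

```text
clock: 3.85
tcp_pos: [0.4752, 0.2348, 0.1499]
orientation: [3.14, -0.085, 0.002]
contact_force: [0.1, -0.6, 0.3]
grip_width: 0.05
gripper_force: 0.0
tilt 0.1 closing az -93.1, turn world -0.1 -> rz 0.1 (rel radial now -119, then -120)
tcp [0.4752 0.2348 0.1499] shift after turn: [-1.1 -4.1 99.9] mm; t 3.85 w 0.05
blob [0.4752 0.2448] [0.3 0. ] long az 90.0
blob [0.4083 0.3025] [33. 27.] long az 90.0
blob [0.4747 0.2392] [159.7 159.7] long az 0.0
```

View pics/w1.png

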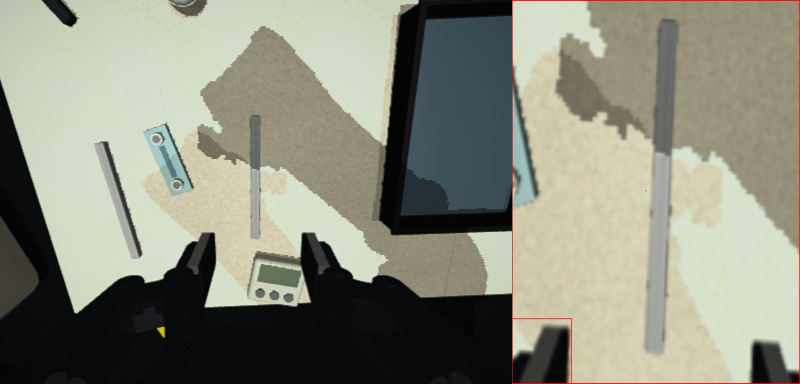

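The wrist picture shows bar A from (255,116) to (255,238), bar B from (100,142) to (137,258), the channel slide centred at (168,159), and the box rim to the right at (400,8) to (380,225).

```bash
cat >> h.py <<'E'
def px(u,v,z,c="wrist"):
    k=r.get_calibration(c);E=np.array(k["extrinsics"]);d=E[:3,:3]@np.linalg.inv(k["mtx"])@[u,v,1]
    return (E[:3,3]+d*(z-E[2,3])/d[2])
def seg(n,a,b,z,c="wrist"):
    A,B=px(*a,z,c),px(*b,z,c); print(n,((A+B)/2).round(4)[:2],"len %.1f az %.1f"%(np.linalg.norm(B-A)*1e3,np.degrees(np.arctan2(*(B-A)[1::-1]))%180))
E
python3 - <<'E'
from h import *
seg("A",(254.5,115.5),(255.5,238.5),.01)
seg("B",(100,142),(137.5,258),.01)
seg("chan",(156,128),(182,191),.008)
seg("boxrim+y inner",(417,14),(399,212),.038)
E
```

```text
A [0.4765 0.236 ] len 138.6 az 177.1
B [0.4586 0.3891] len 139.4 az 5.3
chan [0.5041 0.3267] len 71.6 az 14.0
boxrim+y inner [0.5315 0.0919] len 175.7 az 1.1
```

```bash
python3 -m jog '[{"fingers":0.05,"x":0.001,"y":-0.002,"z":0.05,"rx":0,"ry":0,"rz":0},{"fingers":0.05,"x":0,"y":0,"z":0.05,"rx":0,"ry":0,"rz":0},{"fingers":0.05,"x":0,"y":0,"z":0.035,"rx":0,"ry":0,"rz":0},{"fingers":0.05,"x":0,"y":0,"z":0.011,"rx":0,"ry":0,"rz":0},{"fingers":0.05,"x":0,"y":0,"z":0,"rx":0,"ry":0,"rz":0},{"fingers":0.0,"x":0,"y":0,"z":0,"rx":0,"ry":0,"rz":0},{"fingers":0.0,"x":0,"y":0,"z":0,"rx":0,"ry":0,"rz":0},{"fingers":0.0,"x":0,"y":0,"z":0,"rx":0,"ry":0,"rz":0}]' 40
python3 -m jog '[{"fingers":0.0,"x":0,"y":0,"z":0,"rx":0,"ry":0,"rz":0},{"fingers":0.0,"x":0,"y":0,"z":0,"rx":0,"ry":0,"rz":0},{"fingers":0.0,"x":0,"y":0,"z":0,"rx":0,"ry":0,"rz":0}]'
```

```text
clock: 4.9
tcp_pos: [0.4766, 0.2375, 0.0047]
orientation: [-3.14, 0.087, -0.003]
contact_force: [0.1, -0.6, 6.6]
grip_width: 0.0083
gripper_force: 39.7
clock: 5.28
tcp_pos: [0.4766, 0.2375, 0.0047]
orientation: [-3.14, 0.087, -0.003]
contact_force: [-0.9, -1.8, 6.5]
grip_width: 0.0087
gripper_force: 39.7
```

```bash
python3 -m jog '[{"fingers":0.0,"x":0,"y":0,"z":-0.05,"rx":0,"ry":0,"rz":0},{"fingers":0.0,"x":0,"y":0,"z":-0.05,"rx":0,"ry":0,"rz":-3},{"fingers":0.0,"x":0.012,"y":0.05,"z":0,"rx":0,"ry":0,"rz":0},{"fingers":0.0,"x":0.012,"y":0.05,"z":0,"rx":0,"ry":0,"rz":0},{"fingers":0.0,"x":0.012,"y":0.05,"z":0,"rx":0,"ry":0,"rz":0},{"fingers":0.0,"x":0.011,"y":0.046,"z":0,"rx":0,"ry":0,"rz":0},{"fingers":0.0,"x":0,"y":0,"z":0,"rx":0,"ry":0,"rz":0},{"fingers":0.0,"x":0,"y":0,"z":0,"rx":0,"ry":0,"rz":0}]'
python3 - <<'E'
from h import *
go(.524,.041,.010,90)
p,d=r.grab_frame("wrist");cv2.imwrite("pics/w2.png",p[:,:,::-1])
E
```

```text
clock: 6.28
tcp_pos: [0.522, 0.0416, 0.1036]
orientation: [-3.141, 0.005, -0.001]
contact_force: [-0.6, 0.9, -1.7]
grip_width: 0.0084
gripper_force: 39.4
tilt 0.0 closing az -90.2, turn world 0.2 -> rz -0.2 (rel radial now -95, then -94)
tcp [0.522  0.0416 0.1036] shift after turn: [ 2.   0.6 93.6] mm; t 6.28 w 0.0084
```

View pics/w2.png

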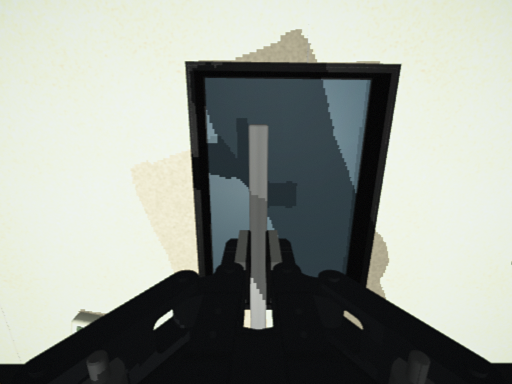

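The bar, (258,125) to (258,328), hangs parallel to the box walls. The far rim runs from (187,63) to (400,65).

Run:
```python
from h import *
for q in [(187,63,.038),(400,65,.038),(206,79,.004),(371,80,.004)]: print(q,px(*q).round(4))
```

```text
(187, 63, 0.038) [0.6295 0.0914 0.038 ]
(400, 65, 0.038) [ 0.6281 -0.0595  0.038 ]
(206, 79, 0.004) [0.6223 0.0847 0.004 ]
(371, 80, 0.004) [ 0.6214 -0.0535  0.004 ]
```

```bash
python3 -m jog '[{"fingers":0.0,"x":0.002,"y":0.001,"z":0.045,"rx":0,"ry":0,"rz":0},{"fingers":0.0,"x":0,"y":0,"z":0.035,"rx":0,"ry":0,"rz":0},{"fingers":0.0,"x":0,"y":0,"z":0.012,"rx":0,"ry":0,"rz":0},{"fingers":0.0,"x":0,"y":0,"z":0.002,"rx":0,"ry":0,"rz":0},{"fingers":0.0,"x":0,"y":0,"z":0,"rx":0,"ry":0,"rz":0},{"fingers":0.028,"x":0,"y":0,"z":0,"rx":0,"ry":0,"rz":0},{"fingers":0.028,"x":0,"y":0,"z":0,"rx":0,"ry":0,"rz":0},{"fingers":0.028,"x":0,"y":0,"z":0,"rx":0,"ry":0,"rz":0}]'
python3 -m jog '[{"fingers":0.028,"x":0,"y":0,"z":-0.04,"rx":0,"ry":0,"rz":0},{"fingers":0.05,"x":0,"y":0,"z":-0.06,"rx":0,"ry":0,"rz":-5},{"fingers":0.05,"x":-0.01,"y":-0.06,"z":-0.01,"rx":0,"ry":0,"rz":0},{"fingers":0.05,"x":-0.01,"y":-0.06,"z":0,"rx":0,"ry":0,"rz":0},{"fingers":0.05,"x":-0.01,"y":-0.06,"z":0,"rx":0,"ry":0,"rz":0},{"fingers":0.05,"x":-0.01,"y":-0.06,"z":0,"rx":0,"ry":0,"rz":0},{"fingers":0.05,"x":-0.01,"y":-0.06,"z":0,"rx":0,"ry":0,"rz":0},{"fingers":0.05,"x":0,"y":-0.05,"z":0,"rx":0,"ry":0,"rz":0}]'
python3 - <<'E'
from h import *
go(.458,.390,.004,95.3)
E
```

```text
clock: 7.32
tcp_pos: [0.5244, 0.0399, 0.0098]
orientation: [-3.142, 0.005, -0.001]
contact_force: [1.1, -0.6, 0.5]
grip_width: 0.028
gripper_force: 0.0
clock: 8.32
tcp_pos: [0.4434, 0.3871, 0.1196]
orientation: [-3.138, -0.135, 0.0]
contact_force: [0.6, 0.1, -0.5]
grip_width: 0.0501
gripper_force: 0.0
tilt 0.0 closing az -85.1, turn world 0.4 -> rz -0.4 (rel radial now -126, then -125)
tcp [0.4434 0.3871 0.1196] shift after turn: [ 14.8  -1.5 115.6] mm; t 8.32 w 0.0501
```

```bash
python3 -m jog '[{"fingers":0.05,"x":0.015,"y":-0.002,"z":0.04,"rx":0,"ry":0,"rz":0},{"fingers":0.05,"x":0,"y":0,"z":0.045,"rx":0,"ry":0,"rz":0},{"fingers":0.05,"x":0,"y":0,"z":0.022,"rx":0,"ry":0,"rz":0},{"fingers":0.05,"x":0,"y":0,"z":0.008,"rx":0,"ry":0,"rz":0},{"fingers":0.0,"x":0,"y":0,"z":0,"rx":0,"ry":0,"rz":0},{"fingers":0.0,"x":0,"y":0,"z":0,"rx":0,"ry":0,"rz":0},{"fingers":0.0,"x":0,"y":0,"z":0,"rx":0,"ry":0,"rz":0},{"fingers":0.0,"x":0,"y":0,"z":0,"rx":0,"ry":0,"rz":0}]'
python3 -m jog '[{"fingers":0.0,"x":0,"y":0,"z":0,"rx":0,"ry":0,"rz":0},{"fingers":0.0,"x":0,"y":0,"z":-0.05,"rx":0,"ry":0,"rz":0},{"fingers":0.0,"x":0,"y":0,"z":-0.05,"rx":0,"ry":0,"rz":5},{"fingers":0.0,"x":0,"y":0,"z":0,"rx":0,"ry":0,"rz":0}]'
python3 - <<'E'
from h import *
go(.524,-.008,.0098,90)
E
```

```text
clock: 9.32
tcp_pos: [0.4604, 0.3887, 0.0058]
orientation: [-3.137, -0.132, -0.003]
contact_force: [-1.2, -0.1, 7.2]
grip_width: 0.0083
gripper_force: 39.6
clock: 9.82
tcp_pos: [0.4618, 0.39, 0.1089]
orientation: [-3.136, 0.006, -0.01]
contact_force: [0.3, -0.4, -1.1]
grip_width: 0.0082
gripper_force: 39.3
tilt 0.5 closing az -90.2, turn world 0.2 -> rz -0.2 (rel radial now -130, then -89)
tcp [0.4618 0.39   0.1089] shift after turn: [ 61.6 398.5  97.2] mm; t 9.82 w 0.0082
```

```bash
python3 -m jog '[{"fingers":0.0,"x":0.009,"y":0.056,"z":0,"rx":0,"ry":0,"rz":0},{"fingers":0.0,"x":0.009,"y":0.057,"z":0,"rx":0,"ry":0,"rz":0},{"fingers":0.0,"x":0.009,"y":0.057,"z":0,"rx":0,"ry":0,"rz":0},{"fingers":0.0,"x":0.009,"y":0.057,"z":0,"rx":0,"ry":0,"rz":0},{"fingers":0.0,"x":0.009,"y":0.057,"z":0,"rx":0,"ry":0,"rz":0},{"fingers":0.0,"x":0.009,"y":0.057,"z":0,"rx":0,"ry":0,"rz":0},{"fingers":0.0,"x":0.008,"y":0.057,"z":0,"rx":0,"ry":0,"rz":0},{"fingers":0.0,"x":0,"y":0,"z":0,"rx":0,"ry":0,"rz":0}]'
python3 -m jog '[{"fingers":0.0,"x":0,"y":0,"z":0,"rx":0,"ry":0,"rz":0}]'
python3 - <<'E'
from h import *
go(.524,-.008,.0108,90)
p,d=r.grab_frame("wrist");cv2.imwrite("pics/w3.png",p[:,:,::-1])
E
```

```text
clock: 10.82
tcp_pos: [0.5198, -0.0167, 0.1034]
orientation: [3.139, -0.019, -0.003]
contact_force: [0.3, -0.5, -0.0]
grip_width: 0.0085
gripper_force: 39.4
clock: 10.95
tcp_pos: [0.5198, -0.0101, 0.1038]
orientation: [-3.141, 0.005, 0.002]
contact_force: [-0.2, 1.3, -0.7]
grip_width: 0.0082
gripper_force: 39.4
tilt 0.1 closing az -90.2, turn world 0.2 -> rz -0.2 (rel radial now -89, then -89)
tcp [ 0.5198 -0.0101  0.1038] shift after turn: [ 4.3 -2.  93. ] mm; t 10.95 w 0.0082
```

View pics/w3.png

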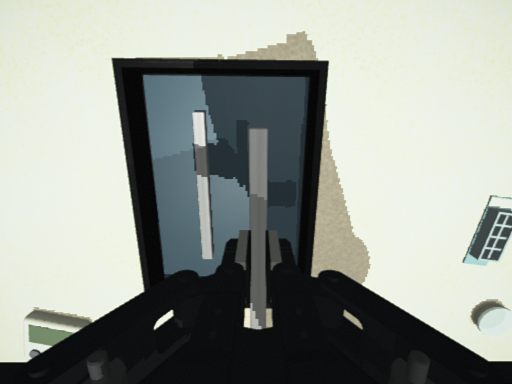

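Bar A lies in the box from (199,112) to (208,258), and bar B is held parallel to it at (258,128) to (258,328). I'll lower it now.

```bash
python3 -m jog '[{"fingers":0.0,"x":0.004,"y":-0.002,"z":0.045,"rx":0,"ry":0,"rz":0},{"fingers":0.0,"x":0,"y":0,"z":0.035,"rx":0,"ry":0,"rz":0},{"fingers":0.0,"x":0,"y":0,"z":0.01,"rx":0,"ry":0,"rz":0},{"fingers":0.0,"x":0,"y":0,"z":0.003,"rx":0,"ry":0,"rz":0},{"fingers":0.0,"x":0,"y":0,"z":0,"rx":0,"ry":0,"rz":0},{"fingers":0.028,"x":0,"y":0,"z":0,"rx":0,"ry":0,"rz":0},{"fingers":0.028,"x":0,"y":0,"z":0,"rx":0,"ry":0,"rz":0},{"fingers":0.028,"x":0,"y":0,"z":0,"rx":0,"ry":0,"rz":0}]'
python3 -m jog '[{"fingers":0.028,"x":0,"y":0,"z":-0.04,"rx":0,"ry":0,"rz":0},{"fingers":0.05,"x":0,"y":0,"z":-0.05,"rx":0,"ry":0,"rz":10},{"fingers":0.05,"x":0,"y":0,"z":-0.06,"rx":0,"ry":0,"rz":0},{"fingers":0.05,"x":0,"y":0,"z":0,"rx":0,"ry":0,"rz":0}]'
python3 - <<'E'
from h import *
p,d=r.grab_frame("wrist");cv2.imwrite("pics/w4.png",p[:,:,::-1])
go(.476,-.246,.09,-98); go(.476,-.246,.09,82)
E
```

```text
clock: 12.0
tcp_pos: [0.5247, -0.0085, 0.0117]
orientation: [3.142, -0.005, 0.001]
contact_force: [0.1, 0.4, 0.2]
grip_width: 0.0281
gripper_force: 0.0
clock: 12.5
tcp_pos: [0.5278, -0.0081, 0.1663]
orientation: [-3.128, 0.279, -0.015]
contact_force: [0.6, 0.2, -0.9]
grip_width: 0.05
gripper_force: 0.0
tilt 0.3 closing az -100.2, turn world 2.2 -> rz -2.2 (rel radial now -99, then -71)
tcp [ 0.5259 -0.0084  0.1638] shift after turn: [-16.8 242.3  73.5] mm; t 12.55 w 0.0502
tilt 0.3 closing az -100.2, turn world 2.2 -> rz -2.2 (rel radial now -99, then -71)
tcp [ 0.5259 -0.0084  0.1638] shift after turn: [-16.8 242.3  73.5] mm; t 12.55 w 0.0502
```

View pics/w4.png

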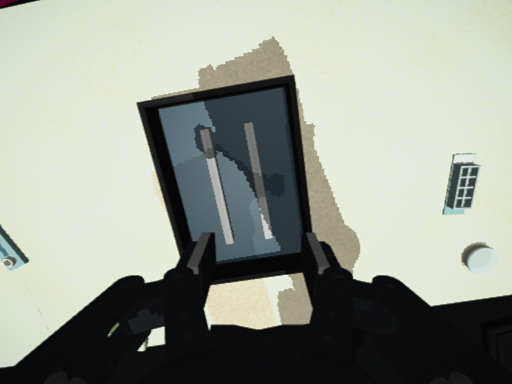

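Both bars lie flat on the pad, at (217,187) and (258,180), well apart. The well slide is at (461,183), with the dish next to it at (478,257).

```bash
python3 -m jog '[{"fingers":0.05,"x":-0.004,"y":0.06,"z":0,"rx":0,"ry":0,"rz":-2},{"fingers":0.05,"x":-0.004,"y":0.06,"z":0,"rx":0,"ry":0,"rz":0},{"fingers":0.05,"x":-0.004,"y":0.06,"z":0,"rx":0,"ry":0,"rz":0},{"fingers":0.05,"x":-0.004,"y":0.06,"z":0,"rx":0,"ry":0,"rz":0},{"fingers":0.05,"x":0,"y":0,"z":0.03,"rx":0,"ry":0,"rz":0},{"fingers":0.05,"x":0,"y":0,"z":0,"rx":0,"ry":0,"rz":0}]'
python3 - <<'E'
from h import *
p,d=r.grab_frame("wrist");cv2.imwrite("pics/w5.png",p[:,:,::-1])
go(.476,-.246,.09,82)
E
```

```text
clock: 13.3
tcp_pos: [0.4697, -0.2427, 0.1284]
orientation: [-3.131, 0.226, 0.01]
contact_force: [-0.3, 0.1, 0.0]
grip_width: 0.0501
gripper_force: 0.0
tilt 0.2 closing az -98.1, turn world 0.1 -> rz -0.1 (rel radial now -71, then -71)
tcp [ 0.4711 -0.2422  0.1298] shift after turn: [ 5.6  3.1 39.8] mm; t 13.35 w 0.05
```

View pics/w5.png

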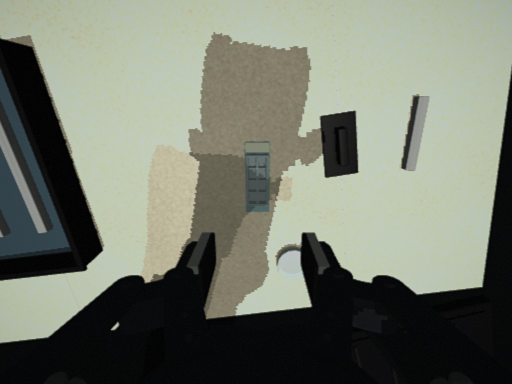

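The well slide is at (257,178), parallel to the image axis. The cover is at (340,145), the dish at (290,260) and the short bar at (415,133).

Run:
```python
from h import *
seg("block top",(257.5,153.5),(257.5,212),.014)
seg("base ends",(257.5,142),(257.5,214),.002)
seg("width top",(245.5,180),(269.5,180),.014)
seg("cover",(338.5,113.5),(342,175.5),.004)
```

```text
block top [ 0.4754 -0.2435] len 60.9 az 171.9
base ends [ 0.4766 -0.2436] len 77.6 az 171.9
width top [ 0.4792 -0.244 ] len 24.0 az 81.9
cover [ 0.5001 -0.3303] len 62.0 az 0.5
```

```bash
python3 -m jog '[{"fingers":0.05,"x":0.005,"y":0.001,"z":0.05,"rx":0,"ry":0,"rz":0},{"fingers":0.05,"x":0,"y":0,"z":0.045,"rx":0,"ry":0,"rz":0},{"fingers":0.05,"x":0,"y":0,"z":0.02,"rx":0,"ry":0,"rz":0},{"fingers":0.05,"x":0,"y":0,"z":0.007,"rx":0,"ry":0,"rz":0},{"fingers":0.01,"x":0,"y":0,"z":0,"rx":0,"ry":0,"rz":0},{"fingers":0.01,"x":0,"y":0,"z":0,"rx":0,"ry":0,"rz":0},{"fingers":0.01,"x":0,"y":0,"z":0,"rx":0,"ry":0,"rz":0},{"fingers":0.01,"x":0,"y":0,"z":0,"rx":0,"ry":0,"rz":0}]' 30
python3 - <<'E'
from h import *
go(.476,-.244,.007,82)
E
```

```text
clock: 14.35
tcp_pos: [0.4783, -0.2451, 0.0105]
orientation: [3.133, -0.224, 0.004]
contact_force: [0.5, 1.7, 7.3]
grip_width: 0.0206
gripper_force: 30.1
tilt 0.1 closing az -98.2, turn world 0.2 -> rz -0.2 (rel radial now -71, then -71)
tcp [ 0.4783 -0.2451  0.0105] shift after turn: [-2.4 -0.8  3.5] mm; t 14.35 w 0.0206
```

```bash
python3 -m jog '[{"fingers":0.01,"x":0,"y":0,"z":-0.015,"rx":0,"ry":0,"rz":0},{"fingers":0.01,"x":0,"y":0,"z":-0.03,"rx":0,"ry":0,"rz":0},{"fingers":0.01,"x":0,"y":0,"z":-0.03,"rx":0,"ry":0,"rz":0},{"fingers":0.01,"x":0,"y":0,"z":-0.03,"rx":0,"ry":0,"rz":-8},{"fingers":0.01,"x":0,"y":0,"z":0,"rx":0,"ry":0,"rz":-10},{"fingers":0.01,"x":0,"y":0,"z":0,"rx":0,"ry":0,"rz":-10},{"fingers":0.01,"x":0,"y":0,"z":0,"rx":0,"ry":0,"rz":-10},{"fingers":0.01,"x":0,"y":0,"z":0,"rx":0,"ry":0,"rz":-10}]'
python3 -m jog '[{"fingers":0.01,"x":0,"y":0,"z":0,"rx":0,"ry":0,"rz":-10},{"fingers":0.01,"x":0,"y":0,"z":0,"rx":0,"ry":0,"rz":-10},{"fingers":0.01,"x":0,"y":0,"z":0,"rx":0,"ry":0,"rz":-10},{"fingers":0.01,"x":0,"y":0,"z":0,"rx":0,"ry":0,"rz":-10},{"fingers":0.01,"x":0,"y":0,"z":0,"rx":0,"ry":0,"rz":-10},{"fingers":0.01,"x":0,"y":0,"z":0,"rx":0,"ry":0,"rz":0},{"fingers":0.01,"x":0,"y":0,"z":0,"rx":0,"ry":0,"rz":0}]'
python3 - <<'E'
from h import *
go(.559,.016,.1,0)
p,d=r.grab_frame("wrist");cv2.imwrite("pics/w6.png",p[:,:,::-1])
E
```

```text
clock: 15.35
tcp_pos: [0.477, -0.2452, 0.1153]
orientation: [2.95, 1.078, 0.0]
contact_force: [0.3, 0.3, -0.0]
grip_width: 0.0208
gripper_force: 29.4
clock: 16.23
tcp_pos: [0.4771, -0.2452, 0.1147]
orientation: [2.229, 2.214, -0.0]
contact_force: [0.5, -0.4, -0.6]
grip_width: 0.0208
gripper_force: 29.4
tilt 0.0 closing az -0.4, turn world 0.4 -> rz -0.4 (rel radial now 27, then -2)
tcp [ 0.4771 -0.2452  0.1147] shift after turn: [261.2  81.9  14.6] mm; t 16.23 w 0.0208
```

View pics/w6.png

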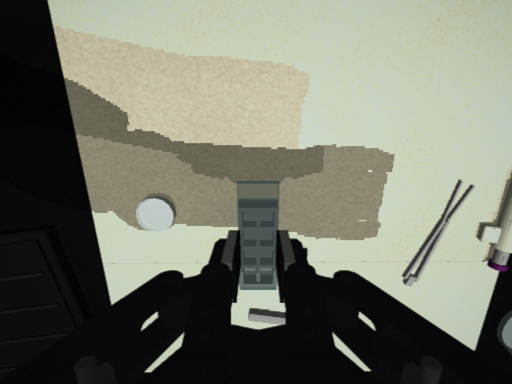

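The well slide is held level and square to the fingers, its base end at (258,181) and the block's front edge at about (258,198).

```bash
python3 - <<'E'
from h import *
print(px(258,181,.107)[:2]-[0,.0375], px(258,207,.118)[:2]-[0,.026],px(258,198,.118)[:2]-[0,.026])
E
python3 -m jog '[{"fingers":0.01,"x":0.05,"y":0.016,"z":-0.002,"rx":0,"ry":0,"rz":0},{"fingers":0.01,"x":0.05,"y":0.016,"z":0,"rx":0,"ry":0,"rz":0},{"fingers":0.01,"x":0.05,"y":0.016,"z":0,"rx":0,"ry":0,"rz":0},{"fingers":0.01,"x":0.05,"y":0.016,"z":0,"rx":0,"ry":0,"rz":0},{"fingers":0.01,"x":0.05,"y":0.016,"z":0,"rx":0,"ry":0,"rz":0},{"fingers":0.01,"x":0.01,"y":0.002,"z":0,"rx":0,"ry":0,"rz":0},{"fingers":0.01,"x":0,"y":0,"z":0,"rx":0,"ry":0,"rz":0}]'
python3 - <<'E'
from h import *
go(.559,.016,.0255,0)
E
```

```text
[ 0.47729985 -0.24673488] [ 0.47723206 -0.24718494] [ 0.4772577  -0.24191663]
clock: 17.15
tcp_pos: [0.5598, 0.0153, 0.1163]
orientation: [2.224, 2.219, -0.001]
contact_force: [0.1, -0.6, 0.2]
grip_width: 0.0206
gripper_force: 29.4
tilt 0.0 closing az -0.1, turn world 0.1 -> rz -0.1 (rel radial now -2, then -2)
tcp [0.5598 0.0153 0.1163] shift after turn: [ 0.7 -0.8 90.8] mm; t 17.15 w 0.0206
```

```bash
python3 -m jog '[{"fingers":0.01,"x":0.001,"y":0,"z":0.035,"rx":0,"ry":0,"rz":0},{"fingers":0.01,"x":0.001,"y":0,"z":0.035,"rx":0,"ry":0,"rz":0},{"fingers":0.01,"x":0,"y":0,"z":0.016,"rx":0,"ry":0,"rz":0},{"fingers":0.01,"x":0,"y":0,"z":0.004,"rx":0,"ry":0,"rz":0},{"fingers":0.01,"x":0,"y":0,"z":0,"rx":0,"ry":0,"rz":0},{"fingers":0.01,"x":0,"y":0,"z":0,"rx":0,"ry":0,"rz":0}]'
```

```text
clock: 17.9
tcp_pos: [0.5609, 0.0168, 0.0274]
orientation: [2.224, 2.217, 0.002]
contact_force: [0.6, -0.3, -0.7]
grip_width: 0.0205
gripper_force: 29.4
```

```bash
python3 -m jog '[{"fingers":0.01,"x":0,"y":0,"z":0.002,"rx":0,"ry":0,"rz":0},{"fingers":0.01,"x":0,"y":0,"z":0.001,"rx":0,"ry":0,"rz":0},{"fingers":0.01,"x":0,"y":0,"z":0,"rx":0,"ry":0,"rz":0}]'
```

```text
clock: 18.27
tcp_pos: [0.5606, 0.0168, 0.0245]
orientation: [2.224, 2.217, 0.001]
contact_force: [-2.8, -0.7, 8.9]
grip_width: 0.0208
gripper_force: 30.5
```

```bash
python3 -m jog '[{"fingers":0.035,"x":0,"y":0,"z":0,"rx":0,"ry":0,"rz":0},{"fingers":0.035,"x":0,"y":0,"z":0,"rx":0,"ry":0,"rz":0},{"fingers":0.035,"x":0,"y":0,"z":-0.02,"rx":0,"ry":0,"rz":0},{"fingers":0.05,"x":0,"y":0,"z":-0.06,"rx":0,"ry":0,"rz":0},{"fingers":0.05,"x":0.05,"y":-0.01,"z":-0.04,"rx":0,"ry":0,"rz":0},{"fingers":0.05,"x":0.06,"y":-0.01,"z":0,"rx":0,"ry":0,"rz":0},{"fingers":0.05,"x":0.06,"y":-0.01,"z":0,"rx":0,"ry":0,"rz":0},{"fingers":0.05,"x":0.06,"y":-0.01,"z":0,"rx":0,"ry":0,"rz":0}]'
python3 -m jog '[{"fingers":0.05,"x":0.05,"y":-0.01,"z":0,"rx":0,"ry":0,"rz":10},{"fingers":0.05,"x":0,"y":0,"z":0,"rx":0,"ry":0,"rz":10},{"fingers":0.05,"x":0,"y":0,"z":0,"rx":0,"ry":0,"rz":10},{"fingers":0.05,"x":0,"y":0,"z":0,"rx":0,"ry":0,"rz":10},{"fingers":0.05,"x":0,"y":0,"z":0,"rx":0,"ry":0,"rz":10},{"fingers":0.05,"x":0,"y":0,"z":0,"rx":0,"ry":0,"rz":10},{"fingers":0.05,"x":0,"y":0,"z":0,"rx":0,"ry":0,"rz":10},{"fingers":0.05,"x":0,"y":0,"z":0,"rx":0,"ry":0,"rz":6}]'
python3 - <<'E'
from h import *
go(.504,.328,.005,104)
E
```

```text
clock: 19.27
tcp_pos: [0.5209, 0.247, 0.1436]
orientation: [2.225, 2.217, 0.002]
contact_force: [0.9, -0.6, -0.3]
grip_width: 0.05
gripper_force: 0.0
clock: 20.27
tcp_pos: [0.5111, 0.2957, 0.1433]
orientation: [-3.118, -0.372, -0.001]
contact_force: [-1.4, 0.2, -0.4]
grip_width: 0.0499
gripper_force: 0.0
tilt 0.1 closing az -76.4, turn world 0.4 -> rz -0.4 (rel radial now -106, then -109)
tcp [0.5111 0.2957 0.1433] shift after turn: [  0.8 -33.  138.3] mm; t 20.27 w 0.0499
```

```bash
python3 -m jog '[{"fingers":0.05,"x":0.001,"y":-0.034,"z":0.03,"rx":0,"ry":0,"rz":0},{"fingers":0.05,"x":0,"y":0,"z":0.05,"rx":0,"ry":0,"rz":0},{"fingers":0.05,"x":0,"y":0,"z":0.04,"rx":0,"ry":0,"rz":0},{"fingers":0.05,"x":0,"y":0,"z":0.018,"rx":0,"ry":0,"rz":0},{"fingers":0.01,"x":0,"y":0,"z":0,"rx":0,"ry":0,"rz":0},{"fingers":0.01,"x":0,"y":0,"z":0,"rx":0,"ry":0,"rz":0},{"fingers":0.01,"x":0,"y":0,"z":0,"rx":0,"ry":0,"rz":0},{"fingers":0.01,"x":0,"y":0,"z":0,"rx":0,"ry":0,"rz":0}]' 30
python3 -m jog '[{"fingers":0.01,"x":0,"y":0,"z":0,"rx":0,"ry":0,"rz":0},{"fingers":0.01,"x":0,"y":0,"z":-0.02,"rx":0,"ry":0,"rz":0},{"fingers":0.01,"x":0,"y":0,"z":-0.05,"rx":0,"ry":0,"rz":0},{"fingers":0.01,"x":0,"y":0,"z":-0.05,"rx":0,"ry":0,"rz":-10},{"fingers":0.01,"x":0,"y":0,"z":0,"rx":0,"ry":0,"rz":-10},{"fingers":0.01,"x":0,"y":0,"z":0,"rx":0,"ry":0,"rz":-10},{"fingers":0.01,"x":0,"y":0,"z":0,"rx":0,"ry":0,"rz":-10},{"fingers":0.01,"x":0,"y":0,"z":0,"rx":0,"ry":0,"rz":-10}]'
python3 -m jog '[{"fingers":0.01,"x":0,"y":0,"z":0,"rx":0,"ry":0,"rz":-10},{"fingers":0.01,"x":0,"y":0,"z":0,"rx":0,"ry":0,"rz":-10},{"fingers":0.01,"x":0,"y":0,"z":0,"rx":0,"ry":0,"rz":-6.4},{"fingers":0.01,"x":0,"y":0,"z":0,"rx":0,"ry":0,"rz":0}]'
python3 - <<'E'
from h import *
go(.487,.016,.1,0)
p,d=r.grab_frame("wrist");cv2.imwrite("pics/w7.png",p[:,:,::-1])
E
```

```text
clock: 21.28
tcp_pos: [0.5049, 0.3289, 0.0052]
orientation: [-3.118, -0.378, -0.003]
contact_force: [-0.8, 0.6, 5.8]
grip_width: 0.0236
gripper_force: 30.0
clock: 22.28
tcp_pos: [0.5042, 0.3284, 0.1252]
orientation: [2.662, 1.668, 0.001]
contact_force: [-0.2, -0.9, 0.3]
grip_width: 0.0236
gripper_force: 29.5
clock: 22.78
tcp_pos: [0.5043, 0.3282, 0.1248]
orientation: [2.218, 2.224, 0.001]
contact_force: [0.2, 0.6, 0.9]
grip_width: 0.0234
gripper_force: 29.5
tilt 0.0 closing az 0.1, turn world -0.1 -> rz 0.1 (rel radial now -33, then -2)
tcp [0.5043 0.3282 0.1248] shift after turn: [-312.3  -17.3   24.7] mm; t 22.77 w 0.0234
```

View pics/w7.png

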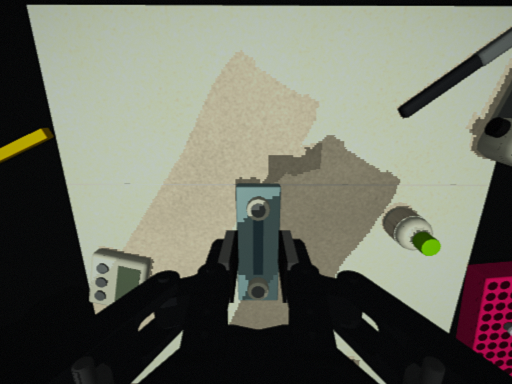

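The channel slide is held level and square, with its ports at (258,208) and (258,290).

```bash
python3 - <<'E'
from h import *
print(px(258,184,.127)[:2]-[0,.0375],px(258,208,.133)[:2]-[0,.026],px(258,290,.133)[:2]+[0,.026])
E
python3 -m jog '[{"fingers":0.01,"x":-0.052,"y":-0.003,"z":0,"rx":0,"ry":0,"rz":0},{"fingers":0.01,"x":-0.052,"y":-0.003,"z":0,"rx":0,"ry":0,"rz":0},{"fingers":0.01,"x":-0.052,"y":-0.003,"z":0,"rx":0,"ry":0,"rz":0},{"fingers":0.01,"x":-0.052,"y":-0.003,"z":0,"rx":0,"ry":0,"rz":0},{"fingers":0.01,"x":-0.052,"y":-0.003,"z":0,"rx":0,"ry":0,"rz":0},{"fingers":0.01,"x":-0.052,"y":-0.003,"z":0,"rx":0,"ry":0,"rz":0},{"fingers":0.01,"x":0,"y":0,"z":0,"rx":0,"ry":0,"rz":0},{"fingers":0.01,"x":0,"y":0,"z":0,"rx":0,"ry":0,"rz":0}]'
python3 - <<'E'
from h import *
go(.487,.016,.0205,0)
E
```

```text
[0.50411547 0.3276565 ] [0.50413484 0.32750545] [0.50425914 0.32745968]
clock: 23.82
tcp_pos: [0.4876, 0.0169, 0.1244]
orientation: [2.218, 2.224, 0.001]
contact_force: [-0.7, 0.6, 0.1]
grip_width: 0.0232
gripper_force: 29.6
tilt 0.1 closing az 0.1, turn world -0.1 -> rz 0.1 (rel radial now -2, then -2)
tcp [0.4876 0.0169 0.1244] shift after turn: [ -0.9  -0.7 103.9] mm; t 23.82 w 0.0232
```

```bash
python3 -m jog '[{"fingers":0.01,"x":0,"y":-0.001,"z":0.04,"rx":0,"ry":0,"rz":0},{"fingers":0.01,"x":0,"y":0,"z":0.04,"rx":0,"ry":0,"rz":0},{"fingers":0.01,"x":0,"y":0,"z":0.02,"rx":0,"ry":0,"rz":0},{"fingers":0.01,"x":0,"y":0,"z":0.003,"rx":0,"ry":0,"rz":0},{"fingers":0.01,"x":0,"y":0,"z":0.002,"rx":0,"ry":0,"rz":0},{"fingers":0.01,"x":0,"y":0,"z":0.001,"rx":0,"ry":0,"rz":0},{"fingers":0.01,"x":0,"y":0,"z":0,"rx":0,"ry":0,"rz":0}]'
```

```text
clock: 24.7
tcp_pos: [0.4872, 0.0172, 0.0191]
orientation: [2.216, 2.225, 0.003]
contact_force: [-1.1, 2.1, 4.0]
grip_width: 0.0234
gripper_force: 30.1
```

```bash
python3 -m jog '[{"fingers":0.038,"x":0,"y":0,"z":0,"rx":0,"ry":0,"rz":0},{"fingers":0.038,"x":0,"y":0,"z":0,"rx":0,"ry":0,"rz":0},{"fingers":0.038,"x":0,"y":0,"z":-0.02,"rx":0,"ry":0,"rz":0},{"fingers":0.038,"x":0,"y":0,"z":-0.06,"rx":0,"ry":0,"rz":0},{"fingers":0.05,"x":-0.04,"y":0.005,"z":-0.04,"rx":0,"ry":0,"rz":0},{"fingers":0.05,"x":-0.06,"y":0.004,"z":-0.01,"rx":0,"ry":0,"rz":0},{"fingers":0.05,"x":-0.06,"y":0.004,"z":0,"rx":0,"ry":0,"rz":0},{"fingers":0.05,"x":-0.06,"y":0,"z":0,"rx":0,"ry":0,"rz":0}]'
python3 -m jog '[{"fingers":0.05,"x":-0.06,"y":0,"z":0,"rx":0,"ry":0,"rz":0},{"fingers":0.05,"x":-0.05,"y":0,"z":0,"rx":0,"ry":0,"rz":10},{"fingers":0.05,"x":0,"y":0,"z":0,"rx":0,"ry":0,"rz":10},{"fingers":0.05,"x":0,"y":0,"z":0,"rx":0,"ry":0,"rz":10},{"fingers":0.05,"x":0,"y":0,"z":0,"rx":0,"ry":0,"rz":10},{"fingers":0.05,"x":0,"y":0,"z":0,"rx":0,"ry":0,"rz":10},{"fingers":0.05,"x":0,"y":0,"z":0,"rx":0,"ry":0,"rz":10},{"fingers":0.05,"x":0,"y":0,"z":0,"rx":0,"ry":0,"rz":10}]'
python3 -m jog '[{"fingers":0.05,"x":0,"y":0,"z":0,"rx":0,"ry":0,"rz":10},{"fingers":0.05,"x":0,"y":0,"z":0,"rx":0,"ry":0,"rz":10},{"fingers":0.05,"x":0,"y":0,"z":0,"rx":0,"ry":0,"rz":0}]'
python3 - <<'E'
from h import *
go(.4995,-.330,.010,90)
p,d=r.grab_frame("wrist");cv2.imwrite("pics/w8.png",p[:,:,::-1])
E
```

```text
clock: 25.7
tcp_pos: [0.5002, -0.2058, 0.1484]
orientation: [2.216, 2.225, 0.0]
contact_force: [0.7, -0.8, 0.2]
grip_width: 0.0502
gripper_force: 0.0
clock: 26.7
tcp_pos: [0.5003, -0.3136, 0.1478]
orientation: [-3.094, -0.542, 0.0]
contact_force: [-0.5, 0.1, 0.1]
grip_width: 0.05
gripper_force: 0.0
clock: 27.08
tcp_pos: [0.5004, -0.3135, 0.1478]
orientation: [3.141, 0.009, -0.001]
contact_force: [0.1, -0.3, 0.6]
grip_width: 0.05
gripper_force: 0.0
tilt 0.0 closing az -89.7, turn world -0.3 -> rz 0.3 (rel radial now -58, then -57)
tcp [ 0.5004 -0.3135  0.1478] shift after turn: [ -0.9  16.5 137.8] mm; t 27.07 w 0.05
```

View pics/w8.png

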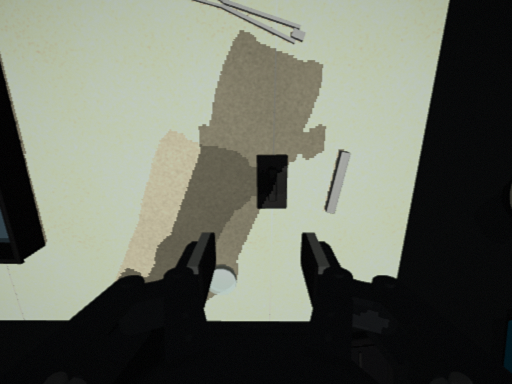

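The cover is at (272,181), and the short bar at (337,182) is far enough away.

Run:
```python
from h import *
seg("cover",(272.5,155),(272.5,208),.004); seg("w",(257,182),(288,182),.004)
c=px(272.5,181.5,.004); go(c[0],c[1],.010,90)
```

```text
cover [ 0.4991 -0.3309] len 60.9 az 1.4
w [ 0.4995 -0.3309] len 34.4 az 90.5
tilt 0.0 closing az -89.6, turn world -0.4 -> rz 0.4 (rel radial now -58, then -57)
tcp [ 0.5005 -0.3135  0.1478] shift after turn: [ -0.4  17.4 137.8] mm; t 27.12 w 0.05
```

```bash
python3 -m jog '[{"fingers":0.05,"x":-0.001,"y":0.0175,"z":0.02,"rx":0,"ry":0,"rz":0},{"fingers":0.035,"x":0,"y":0,"z":0.05,"rx":0,"ry":0,"rz":0},{"fingers":0.035,"x":0,"y":0,"z":0.05,"rx":0,"ry":0,"rz":0},{"fingers":0.035,"x":0,"y":0,"z":0.018,"rx":0,"ry":0,"rz":0},{"fingers":0.0,"x":0,"y":0,"z":0,"rx":0,"ry":0,"rz":0},{"fingers":0.0,"x":0,"y":0,"z":0,"rx":0,"ry":0,"rz":0},{"fingers":0.0,"x":0,"y":0,"z":0,"rx":0,"ry":0,"rz":0},{"fingers":0.0,"x":0,"y":0,"z":0,"rx":0,"ry":0,"rz":0}]' 25
python3 -m jog '[{"fingers":0.0,"x":0,"y":0,"z":0,"rx":0,"ry":0,"rz":0},{"fingers":0.0,"x":0,"y":0,"z":-0.02,"rx":0,"ry":0,"rz":0},{"fingers":0.0,"x":0,"y":0,"z":-0.05,"rx":0,"ry":0,"rz":0},{"fingers":0.0,"x":0,"y":0,"z":-0.05,"rx":0,"ry":0,"rz":-10},{"fingers":0.0,"x":0,"y":0,"z":0,"rx":0,"ry":0,"rz":-10},{"fingers":0.0,"x":0,"y":0,"z":0,"rx":0,"ry":0,"rz":-10},{"fingers":0.0,"x":0,"y":0,"z":0,"rx":0,"ry":0,"rz":-10},{"fingers":0.0,"x":0,"y":0,"z":0,"rx":0,"ry":0,"rz":-10}]'
python3 -m jog '[{"fingers":0.0,"x":0,"y":0,"z":0,"rx":0,"ry":0,"rz":-10},{"fingers":0.0,"x":0,"y":0,"z":0,"rx":0,"ry":0,"rz":-10},{"fingers":0.0,"x":0,"y":0,"z":0,"rx":0,"ry":0,"rz":-10},{"fingers":0.0,"x":0,"y":0,"z":0,"rx":0,"ry":0,"rz":-9.7},{"fingers":0.0,"x":0,"y":0,"z":0,"rx":0,"ry":0,"rz":0},{"fingers":0.0,"x":0,"y":0,"z":0,"rx":0,"ry":0,"rz":0}]'
python3 - <<'E'
from h import *
go(.56,-.05,.13,0)
E
```

```text
clock: 28.12
tcp_pos: [0.5004, -0.3315, 0.0111]
orientation: [3.14, 0.006, 0.003]
contact_force: [0.0, 0.2, 0.1]
grip_width: 0.0078
gripper_force: 27.0
clock: 29.12
tcp_pos: [0.4997, -0.3313, 0.1314]
orientation: [2.84, 1.341, 0.0]
contact_force: [-0.9, -0.5, 0.1]
grip_width: 0.0077
gripper_force: 27.0
clock: 29.88
tcp_pos: [0.4997, -0.3313, 0.1306]
orientation: [2.226, 2.216, -0.0]
contact_force: [-0.5, 0.5, -0.4]
grip_width: 0.0076
gripper_force: 27.0
tilt 0.0 closing az -0.3, turn world 0.3 -> rz -0.3 (rel radial now 33, then 5)
tcp [ 0.4997 -0.3313  0.1306] shift after turn: [281.3  60.3   0.4] mm; t 29.88 w 0.0076
```

```bash
python3 -m jog '[{"fingers":0.0,"x":0.055,"y":0.012,"z":0,"rx":0,"ry":0,"rz":0},{"fingers":0.0,"x":0.055,"y":0.012,"z":0,"rx":0,"ry":0,"rz":0},{"fingers":0.0,"x":0.055,"y":0.012,"z":0,"rx":0,"ry":0,"rz":0},{"fingers":0.0,"x":0.055,"y":0.012,"z":0,"rx":0,"ry":0,"rz":0},{"fingers":0.0,"x":0.055,"y":0.012,"z":0,"rx":0,"ry":0,"rz":0},{"fingers":0.0,"x":0.006,"y":0,"z":0,"rx":0,"ry":0,"rz":0},{"fingers":0.0,"x":0,"y":0,"z":0,"rx":0,"ry":0,"rz":0}]'
python3 - <<'E'
from h import *
p,d=r.grab_frame("wrist");cv2.imwrite("pics/w9.png",cv2.resize(p,(768,576),interpolation=cv2.INTER_CUBIC)[:,:,::-1])
E
```

```text
clock: 30.75
tcp_pos: [0.56, -0.05, 0.1301]
orientation: [2.223, 2.219, -0.001]
contact_force: [-0.2, -0.3, -0.4]
grip_width: 0.0078
gripper_force: 27.0
```

View pics/w9.png

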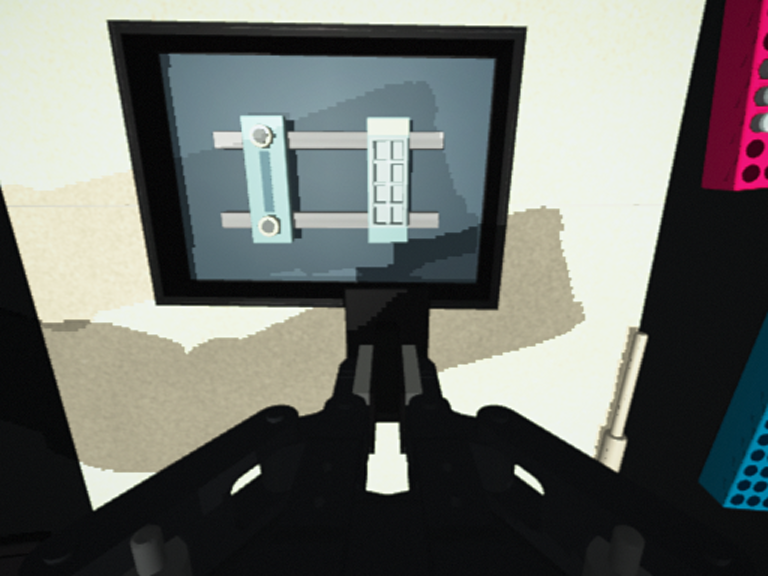

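Both slides lie across both bars, the channel slide at (266,180) and the well slide at (389,180) in the 1.5x picture. The held cover's front edge is at row 290, columns 345-429.

Run:
```python
from h import *
f=lambda u,v,z:px(u/1.5,v/1.5,z).round(4)
print("base ends",f(388.5,117,.016),f(388.5,243,.016)); print("block",f(371,139,.028),f(408,228,.028))
a,b=f(345,290,.123),f(429,290,.123); print("cover front",a,b,"centre",(a+b)/2-[0,.031,0])
```

```text
base ends [0.561  0.0502 0.016 ] [ 0.5609 -0.0251  0.016 ]
block [0.5509 0.0374 0.028 ] [ 0.5727 -0.0136  0.028 ]
cover front [ 0.5435 -0.0227  0.123 ] [ 0.5763 -0.0228  0.123 ] centre [ 0.5599  -0.05375  0.123  ]
```

```bash
python3 -m jog '[{"fingers":0.0,"x":0.033,"y":0.001,"z":0,"rx":0,"ry":0,"rz":0},{"fingers":0.0,"x":0.0325,"y":0,"z":0,"rx":0,"ry":0,"rz":0},{"fingers":0.0,"x":0,"y":0,"z":0.03,"rx":0,"ry":0,"rz":0},{"fingers":0.0,"x":0,"y":0,"z":0.035,"rx":0,"ry":0,"rz":0},{"fingers":0.0,"x":0,"y":0,"z":0.02,"rx":0,"ry":0,"rz":0},{"fingers":0.0,"x":0,"y":0,"z":0.003,"rx":0,"ry":0,"rz":0},{"fingers":0.0,"x":0,"y":0,"z":0,"rx":0,"ry":0,"rz":0}]'
python3 -m jog '[{"fingers":0.0,"x":0,"y":0,"z":0.002,"rx":0,"ry":0,"rz":0},{"fingers":0.0,"x":0,"y":0,"z":0.0015,"rx":0,"ry":0,"rz":0},{"fingers":0.0,"x":0,"y":0,"z":0,"rx":0,"ry":0,"rz":0}]'
```

```text
clock: 31.68
tcp_pos: [0.5618, 0.015, 0.0425]
orientation: [2.223, 2.218, 0.001]
contact_force: [0.6, 0.5, -0.6]
grip_width: 0.0078
gripper_force: 27.0
clock: 32.05
tcp_pos: [0.5612, 0.0153, 0.0386]
orientation: [2.223, 2.22, 0.0]
contact_force: [-0.0, 0.4, -0.0]
grip_width: 0.0077
gripper_force: 27.0
```

```bash
python3 -m jog '[{"fingers":0.0,"x":0,"y":0,"z":0.001,"rx":0,"ry":0,"rz":0},{"fingers":0.0,"x":0,"y":0,"z":0,"rx":0,"ry":0,"rz":0}]'
```

```text
clock: 32.3
tcp_pos: [0.5614, 0.0154, 0.0383]
orientation: [2.222, 2.219, 0.0]
contact_force: [-2.8, -0.0, 8.8]
grip_width: 0.0077
gripper_force: 28.0
```

Contact is felt, so I'll release and back off.

```bash
python3 -m jog '[{"fingers":0.03,"x":0,"y":0,"z":0,"rx":0,"ry":0,"rz":0},{"fingers":0.03,"x":0,"y":0,"z":0,"rx":0,"ry":0,"rz":0},{"fingers":0.03,"x":0,"y":0,"z":-0.02,"rx":0,"ry":0,"rz":0},{"fingers":0.03,"x":0,"y":0,"z":-0.06,"rx":0,"ry":0,"rz":0},{"fingers":0.03,"x":-0.05,"y":0,"z":-0.02,"rx":0,"ry":0,"rz":0},{"fingers":0.03,"x":-0.04,"y":0,"z":0,"rx":0,"ry":0,"rz":0},{"fingers":0.03,"x":0,"y":0,"z":0,"rx":0,"ry":0,"rz":0}]'
python3 - <<'E'
from h import *
p,d=r.grab_frame("wrist");cv2.imwrite("pics/w10.png",cv2.resize(p,(768,576),interpolation=cv2.INTER_CUBIC)[:,:,::-1])
E
```

```text
clock: 33.17
tcp_pos: [0.5611, -0.0792, 0.1387]
orientation: [2.228, 2.211, -0.001]
contact_force: [-0.2, 0.5, 0.4]
grip_width: 0.03
gripper_force: 0.0
```

View pics/w10.png

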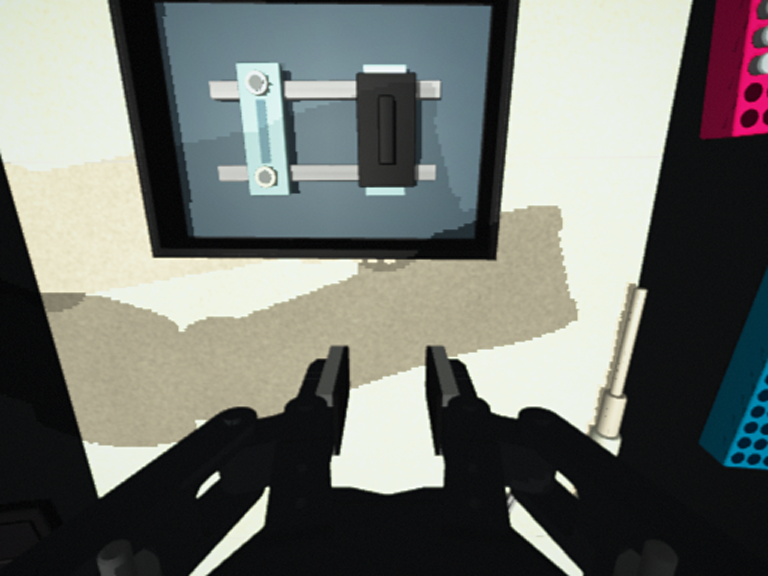

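The cover lies squarely over the well slide at (387,130), with the base showing evenly at both ends. The channel slide at (263,130) and both bars are in place, so I'm handing in.

```bash
python3 -c "
from bench import r
print(r.hand_in())"
```

```text
the job is handed in; nothing more can be done
None
```

I handed the job in at about 33 s: both bars are on the pad, both slides lie across them, and the cover is square on the eight-well slide. The last wrist picture confirms this; the hand-in returned no verdict.

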